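# Clamp the shaft coupling by pumping the ratchet lever

### The job

Stand the shaft coupling upright on the bed of the ratchet clamp, in the middle between its jaws, then take hold of the lever's knob and pump it in full strokes (pull down towards the near side, back up, again) so that the ratchet walks the jaw up to the coupling, one tooth a stroke. Stop when the coupling is pressed against the fixed jaw and the spring behind the moving jaw's face is squeezed to about half of its travel - not solid, and the ratchet cannot be let back - and let go. Move the jaw with the lever only, and do not shift or tip the oil bottle and the spray can beside the coupling or the door roller to the right of the clamp.

Things in the scene. Friction and masses are not known exactly. Their poses are not given: they have to be found in the camera images.
- clamp: fixed ratchet clamp; origin on the bench under its dark steel bed, x along the bed away from the robot, y left, z up. Bed x -130 to 230, y -40 to 40, top z 14 mm; foot under the lever x 110 to 230, y -200 to -40. Fixed jaw: a block at the near end, gripping face x -100, 78 mm wide, top z 66. A cheek beside the rack at x 121 reaches z 94 mm
- rack: moving jaw's sliding bar with saw teeth on top, 22 mm wide along y = 0, top z 56, and its nose block, 60 mm wide, top z 66 mm. Axes as the clamp's; origin = clamp origin shifted along -x by jaw. At jaw 0 the block lies at x 51 to 71 and the bar reaches x 225 mm. Do not push it by hand
- face_plate: moving jaw's sprung gripping face, an upright plate 64 mm wide, z 18 to 68 mm, on two pins and a coil spring in front of the nose block. Axes as the clamp's; its gripping side, which looks at the fixed jaw, lies at x = 15 mm of its own frame, so in the clamp frame at x = 15 mm - jaw + jaw_face
- lamp_edge (a point): middle of the lower near edge of the black work lamp over the lever: clamp x 35, y -160, z 379 mm. The lamp head is 185 mm long from here along +x, 70 mm wide, 26 mm high, on a 22 mm post at x 205, y -160. So a gripper cannot hold the knob upright: it must lean back 35 to 45 degrees to the near side (-x), fingers closing along y
- lever_shaft (a point): point on the lever's axis of turning (along the clamp's y), in the plane of the lever arm: clamp x 150, y -160, z 40 mm
- nest (a point): middle of the coupling's place on the bed between the jaws: clamp x -65, y 0, z 14 mm (the bed's top). Nothing stands beside it along y; before and behind it along x stand the jaws, 75 to 100 mm apart at the start. The jaw itself slides the coupling the last bit to the fixed jaw
- coupling: steel shaft coupling with a band round its middle, an upright cylinder 55 mm in diameter and 60 mm high, 0.21 kg; origin at the centre of its underside, z up. It stands on the bench between the oil bottle and the spray can, which stand to both sides of it in one line with it, 88 to 100 mm from it centre to centre
- oil_bottle: white squeeze bottle with a thin nozzle, 59 mm in diameter, 155 mm high; origin at the centre of its underside. Leave it
- spray_can: red spray can beside the coupling, 52 mm in diameter, 193 mm high; origin at the centre of its underside. Leave it
- roller: low grooved door roller, 70 mm in diameter and 38 mm high, lying to the right of the clamp; origin at the centre of its underside. Leave it
- lever_knob (a point): centre of the lever's black knob, a flat round puck 40 mm in diameter and 26 mm thick (its flat sides face +y and -y of the clamp), on a 12 mm rod 165 mm from the shaft's axis. In the clamp frame it lies at x 150 - 165 cos(e), y -160, z 40 + 165 sin(e) mm with e = 70 degrees - lever
- lever (a joint): angle of the pump lever (rad): 0 = up and back (far), 0.48 = pulled down to the near side, both end stops; it stays where it is left and takes 2 to 12 N at the knob. A pull from below 0.06 to beyond 0.43 moves the jaw one tooth, 9 mm; the way back is free. Starts anywhere
- jaw (a joint): travel of the moving jaw towards the fixed jaw (m), 0 = fully open, 0.015 to 0.04 at the start. The ratchet lets it go forward only (under load it settles back up to 6 mm on its holding pawl after a pull)
- jaw_face (a joint): how far the sprung face is pressed back into the moving jaw (m): 0 = free, 0.026 = solid; the spring takes 1.5 N per mm. Wanted: about 0.013, at least 0.005 and at most 0.020, read when the lever has gone back
Mind the look-alikes: they are no part of the job. There is more than one size of the spray_can; the job needs the smallest.

How it is judged:
By the outcome, as a careful person would: the job done as asked, in the order asked, and still so for the second after the job is handed in, with the robot touching nothing.
It also fails if it takes over 72 s, if anything falls off the work surface, if the arm or the gripper's body presses on something with over 40 N, if the wrist force passes 120 N, or if a joint passes its speed limit or range.

### The arm

A 6-joint arm with a two-finger parallel gripper is mounted at the origin on a cart in front of the work surface, level with it; the furniture and walls round the work are solid. World frame = base frame: x ahead of the robot, y to its left, z up, the work surface at z = 0. Lengths are in m, angles in rad, forces in N, time in s.
With the tool pointing down it reaches from about 0.325 to 0.85 m from the base axis. Payload 4.4 kg.
Tool frame: the origin (TCP) lies on the centre line of the jaws, within the pads' length; the fingertips stand 17 mm ahead of it and the grasp point (between the pads) lies 2 mm behind it; z points along the fingers, y is the line along which they close (so a half turn about z gives the same grasp; the last joint's range is limited). The gripper opens to 94 mm and grips with 3 to 60 N. Pads are 16 mm wide; open, the fingers measure 119 mm over their backs; the gripper's body (75 mm by 177 mm) begins 78 mm behind the grasp point.
Start: joints at [-1.331, 0.207, 1.542, -0, 1.393, -0.15], TCP at [0.219, -0.532, 0.189] pointing down, gripper open.
Joint ranges: [-2.73, 2.73], [-0.86, 2.22], [0.23, 2.46], [-1.11, 4.25], [0.08, 2.63], [-2.82, 2.82]. Speed limits (rad/s): [2.79, 2.79, 3.14, 3.14, 3.14, 3.14].

### API

Orientations are given as a unit quaternion [w, x, y, z].
In Python, from plant import state, camera, job_done, recognise, cut_out gives the robot as it stands. The module is installed in compiled form; this text tells all that it offers.
- The arm moves only by the tool arm_command, never from a script. Its argument "plan" is a list of rows, each an object of numbers: "gripper": the closure in counts, from 0 (fully open) to 255 (shut); "dx", "dy", "dz": the shift along the tool's x, y, z in m; "ax", "ay", "az": the turn, a rotation vector about the tool's x, y, z in degrees. In form: [{"gripper": .., "dx": .., "dy": .., "dz": .., "ax": .., "ay": .., "az": ..}, ...]. A call has 1 to 12 rows; each row shifts and turns the commanded pose from where the row before left it, along the tool's axes as they then stand; what a row does not reach is not made up. A row lasts 1/10 s, in which the tool goes at most 50 mm and 8.59 degrees, less where a joint would pass 70% of its speed; a pose out of reach is approached as far as the arm can. A call is refused whole if a number of a shift passes 0.05 or a number of a turn 8.59, either way. A call with a gripper value outside its range is refused whole. The fingers move at their own pace and stop on an object; "grip_force" is the grip in N (left out, the last holds). Time passes only in rows, so rows that do not move let the fingers close. It gives the time, the measured TCP pose, the force, the opening and the grip force at its end, in the units of the state.
- state(): the state, without advancing time (a new reading comes with each control period).
- camera(name): name is "scene" or "top" or "wrist"; returns a dict with "color" (400x640x3 uint8, blue, green, red), "z_map" (400x640 float32, m along the optical axis (not along the pixel's ray), 0 where there is no reading), "fx", "fy", "cx", "cy" (pixels), "dist" ([k1, k2, p1, p2, k3] as OpenCV has them; the pictures are not rectified), "camera_from_world" (4x4, takes a point from world to camera coordinates). Camera axes: x right, y up, looking along -z (the intrinsics and any distortion apply to the point x, -y, -z); pixel columns grow to the right and rows downward; lengths in m; the calibration is good to about 2 mm. A picture is of the moment at which its call begins.
- job_done(): hands the job in; it is judged then, once.
Trained networks look in the newest picture that a camera, given by its name, has taken for a name from the list of things; names that differ only in an ending like _2 or _b are one class to them, and where a whole thing is asked for, a point or a joint stands for the part that bears it (a point fixed in the world has none). Each returns a list of dicts, best first, with "confidence" (0 to 1); they miss things now and then, are a little off and sometimes report something else, mostly with a low value. They report only what shows in the picture. A call takes as long as a camera call. They do not tell look-alikes from the thing itself.
- recognise(camera, label): "uv" ([column, row] in pixels, amid what is visible of it).
- cut_out(camera, label): "region" (400x640 bool, what is visible of it) and "uv" ([column, row] in pixels, amid what is visible of it).
The state is a dict: "t": time; "joint_pos": joint angles; "joint_vel": joint speeds; "joint_torque": joint torques, N m; "ee_pos": TCP position; "orientation": TCP orientation; "wrist_force": force on the tool from outside, world axes, zero at the start; "torque": the same for the moment, N m; "grip_width": finger opening in m; "grip_force": force on a finger pad.
Only numpy, scipy, OpenCV 4.12 (cv2) and the standard library are available. Lean on these libraries where they do the work, as an engineer would, in place of code of your own. Each camera call takes 0.05 s, during which the arm holds its last target. There are 200 camera calls.

## Working session

There is one attempt and no reset: what is moved stays moved. The work goes in short steps, Python scripts to look and compute and a tool call to move; the robot and the scene stay as the last step left them, time stands still between calls to the robot, and variables do not carry over. Pictures are saved under pics/ and viewed, at most 10 in all, crops included, and the job is handed in when it is done.

Besides the shell and the picture viewer there is one more tool, called after "Call:" as name([rows], argument=value, ...), one row to a line, values as JSON. arm_command: Moves the arm, as the interface text tells. Its arguments: {"type":"object","properties":{"plan":{"type":"array","items":{"type":"object","properties":{"gripper":{"type":"number"},"dx":{"type":"number"},"dy":{"type":"number"},"dz":{"type":"number"},"ax":{"type":"number"},"ay":{"type":"number"},"az":{"type":"number"}}}},"grip_force":{"type":"number"}},"required":["plan"]}

```bash
mkdir -p pics; cat > h.py <<'E'
import numpy as np, cv2
from plant import state, camera, job_done, recognise, cut_out
from scipy.spatial.transform import Rotation as R
def pts(c,uv):
    """world points for pixels uv (N,2) using depth"""
    uv=np.asarray(uv,float).reshape(-1,2)
    z=c['z_map'][uv[:,1].astype(int),uv[:,0].astype(int)]
    K=np.array([[c['fx'],0,c['cx']],[0,c['fy'],c['cy']],[0,0,1]])
    n=cv2.undistortPoints(uv[:,None],K,np.array(c['dist']))[:,0]
    P=np.c_[n[:,0]*z,-n[:,1]*z,-z,np.ones(len(z))]
    W=(np.linalg.inv(c['camera_from_world'])@P.T).T[:,:3]
    return W[z>0]
def proj(c,X):
    X=np.asarray(X,float).reshape(-1,3)
    P=(c['camera_from_world']@np.c_[X,np.ones(len(X))].T).T[:,:3]*[1,-1,-1]
    K=np.array([[c['fx'],0,c['cx']],[0,c['fy'],c['cy']],[0,0,1]])
    return cv2.projectPoints(P,np.zeros(3),np.zeros(3),K,np.array(c['dist']))[0][:,0]
def reg(c,m):
    v,u=np.nonzero(m); return pts(c,np.c_[u,v])
def Rt(s): 
    q=s['orientation']; return R.from_quat([q[1],q[2],q[3],q[0]])
E
cat > a.py <<'E'
from h import *
np.set_printoptions(precision=4,suppress=True)
s=state(); print(s['t'],s['ee_pos'],s['orientation'],s['wrist_force'])
for n in ['scene','top']:
    c=camera(n); cv2.imwrite(f'pics/{n}0.png',c['color'])
    print(n,np.linalg.inv(c['camera_from_world'])[:3,3])
    for l in ['clamp','rack','face_plate','coupling','oil_bottle','spray_can','roller','lever_knob']:
        for d in cut_out(n,l)[:3]:
            W=reg(c,d['region'])
            if len(W): print(l,round(d['confidence'],2),np.round(d['uv']),len(W),'med',np.median(W,0),'lo',np.percentile(W,3,0),'hi',np.percentile(W,97,0))
E
python3 a.py
```

```text
0.0 [ 0.2188 -0.5308  0.1883] [-0.0011  0.981   0.1941 -0.0001] [-0.0608 -0.4619 -0.3367]
scene [0.0079 0.6328 0.978 ]
clamp 0.63 [342. 217.] 5108 med [ 0.6233 -0.1714  0.0506] lo [ 0.3919 -0.2794  0.0053] hi [ 0.7272 -0.0449  0.4067]
rack 0.81 [340. 241.] 267 med [ 0.5427 -0.0812  0.05  ] lo [ 0.5295 -0.1131  0.027 ] hi [ 0.6924 -0.058   0.0684]
face_plate 0.56 [356. 250.] 179 med [ 0.4972 -0.081   0.0508] lo [ 0.4932 -0.1134  0.0208] hi [ 0.5052 -0.0532  0.0698]
coupling 0.71 [260. 317.] 454 med [0.5345 0.2909 0.0572] lo [0.5192 0.2646 0.005 ] hi [0.5651 0.3102 0.063 ]
oil_bottle 0.91 [278. 329.] 751 med [0.4402 0.2973 0.089 ] lo [0.426  0.2689 0.0096] hi [0.4669 0.3152 0.1354]
spray_can 0.77 [219. 235.] 1130 med [0.7417 0.2454 0.19  ] lo [0.7294 0.2106 0.0538] hi [0.777  0.2634 0.2536]
spray_can 0.73 [235. 283.] 954 med [0.6233 0.2929 0.1212] lo [0.6139 0.2663 0.0091] hi [0.6512 0.308  0.1952]
spray_can 0.63 [254. 253.] 1591 med [0.6308 0.1995 0.1629] lo [0.6189 0.1632 0.0162] hi [0.6692 0.2181 0.2529]
roller 0.59 [344. 240.] 621 med [ 0.536 -0.085  0.052] lo [ 0.4943 -0.1117  0.0
[... 740 characters left out ...]
0.3064 0.1385]
oil_bottle 0.2 [356. 179.] 4601 med [ 0.6341 -0.1747  0.0455] lo [ 0.4138 -0.2825  0.0058] hi [ 0.7334 -0.0547  0.4067]
spray_can 0.92 [247. 146.] 494 med [0.7504 0.2174 0.2296] lo [0.7319 0.1937 0.0423] hi [0.7831 0.2482 0.2548]
spray_can 0.87 [233. 180.] 293 med [0.6362 0.269  0.1655] lo [0.6193 0.2545 0.0109] hi [0.6606 0.2963 0.197 ]
spray_can 0.65 [232. 231.] 255 med [0.4563 0.2757 0.098 ] lo [0.4314 0.2557 0.0278] hi [0.4818 0.3105 0.1383]
roller 0.58 [422. 230.] 275 med [ 0.4498 -0.4107  0.0315] lo [ 0.4232 -0.4419  0.0098] hi [ 0.4794 -0.3815  0.0402]
lever_knob 0.63 [370. 175.] 218 med [ 0.6597 -0.211   0.0511] lo [ 0.5518 -0.2647  0.0359] hi [ 0.671  -0.1017  0.1929]
```

```bash
python3 -c "
import cv2
a=cv2.imread('pics/scene0.png');b=cv2.imread('pics/top0.png')
cv2.imwrite('pics/s1.png',cv2.resize(a[120:370,190:440],(600,600)))
cv2.imwrite('pics/t1.png',cv2.resize(b[110:290,200:440],(800,600),interpolation=cv2.INTER_CUBIC))"
```

```text
(no output)
```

View pics/s1.png

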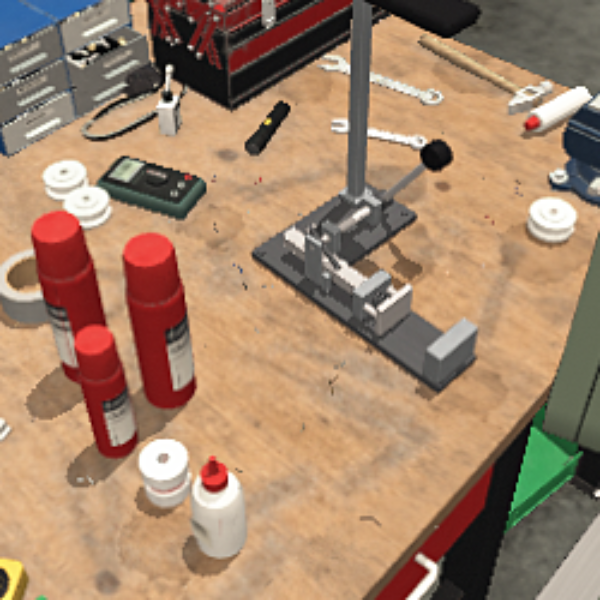

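View pics/t1.png

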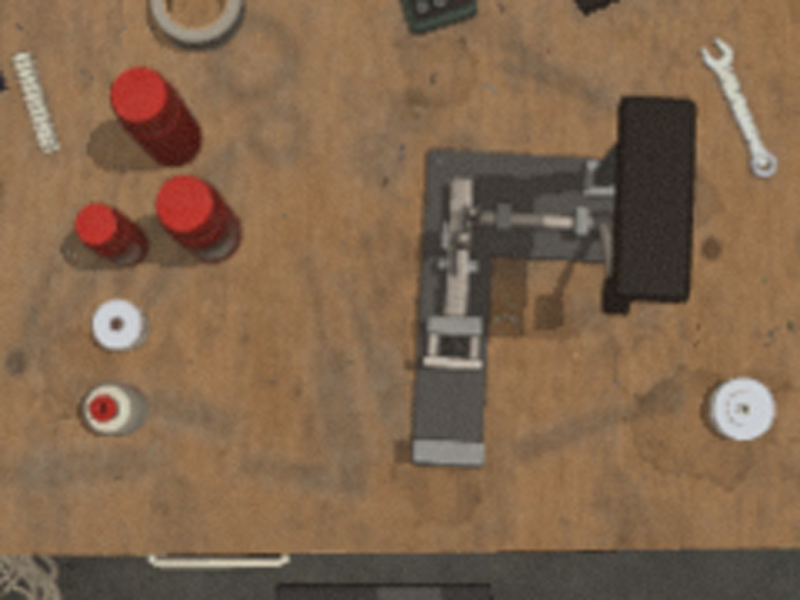

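```bash
cat > b.py <<'E'
from h import *
np.set_printoptions(precision=4,suppress=True)
for n in ['top','scene']:
    c=camera(n); print(n)
    d=[d for d in cut_out(n,'coupling')][0]; W=reg(c,d['region']); W=W[(W[:,2]>.053)&(W[:,2]<.07)]
    print('coupling',cv2.minEnclosingCircle(W[:,:2].astype(np.float32)),W.mean(0),len(W))
    for l,h in [('oil_bottle',.08),('spray_can',.15),('roller',.02)]:
        for d in cut_out(n,l)[:3]:
            W=reg(c,d['region']); W=W[W[:,2]>h]
            if len(W)>20: print(l,np.round(d['uv']),cv2.minEnclosingCircle(W[:,:2].astype(np.float32)),W[:,2].max())
    v,u=np.mgrid[100:330,200:440]; A=pts(c,np.c_[u.ravel(),v.ravel()])
    def rect(name,m):
        P=A[m]; r=cv2.minAreaRect((P[:,:2]*1000).astype(np.float32)); print(name,len(P),np.round(r[0],1),np.round(r[1],1),round(r[2],2),P.mean(0))
    x,y,z=A.T
    rect('lamp',(z>.37)&(z<.43)&(abs(y+.24)<.12)&(x>.5)&(x<.85))
    rect('fixed jaw',(z>.061)&(z<.072)&(x>.36)&(x<.44)&(abs(y+.07)<.08))
    rect('face+nose',(z>.061)&(z<.072)&(x>.46)&(x<.57)&(abs(y+.08)<.06))
    b=(z>.009)&(z<.02)&(x>.35)&(x<.8)&(y>-.3)&(y<0); rect('bed',b)
    np.save(f'A_{n}.npy',A[b])
    k=(z>.1)&(z<.25)&(x>.5)&(x<.66)&(y>-.3)&(y<-.19); rect('knob',k)
    K=A[k]; print(K[np.argsort(K[:,0])][:60:6])
E
python3 b.py
```

```text
top
coupling ((0.5492554306983948, 0.2799568474292755), 0.02767258509993553) [0.5478 0.2802 0.059 ] 141
spray_can [259. 178.] ((0.654376745223999, 0.18032774329185486), 0.03279118612408638) 0.25784356310343104
spray_can [232. 179.] ((0.6435612440109253, 0.27973654866218567), 0.02417069487273693) 0.20163339736157848
spray_can [247. 149.] ((0.7628205418586731, 0.22616654634475708), 0.033845484256744385) 0.2596046055777863
roller [422. 232.] ((0.4486517608165741, -0.41166451573371887), 0.03371763229370117) 0.04389143871060863
lamp 1455 [ 634.3 -256.3] [ 72.1 183. ] 85.69 [ 0.6327 -0.2546  0.4027]
fixed jaw 121 [406.3 -79.1] [76.6 25.8] 86.15 [ 0.4063 -0.0788  0.0654]
face+nose 96 [527.9 -85.9] [58.3 55. ] 88.95 [ 0.5278 -0.0854  0.0659]
bed 1651 [ 576.8 -143.2] [447.1 274.3] 3.82 [ 0.6128 -0.1324  0.0137]
knob 70 [ 585.9 -250.3] [25.1 74.8] 89.09 [ 0.5712 -0.2465  0.1714]
[[ 0.5485 -0.2551  0.1875]
 [ 0.5491 -0.26    0.1777]
 [ 0.5518 -0.2445  0.1903]
 [ 0.5552 -0.2482  0.1892]
 [ 0.5571 -0.2377  0.1662]
 [ 0.5584 -0.2547  0.1916]
 [ 0.5618 -0.2374  0.1943]
 [ 0.5687 -0.2378  0.1925]
 [
[... 821 characters left out ...]
4794921875, 0.28585705161094666), 0.027251776307821274) 0.06712426264899429
lamp 953 [ 631.7 -254.6] [ 73.6 186.5] 86.87 [ 0.6217 -0.2435  0.4021]
fixed jaw 168 [402.6 -79.5] [78.2 26.1] 85.86 [ 0.4021 -0.0781  0.0657]
face+nose 152 [523.2 -87.6] [63.2 57.8] 85.85 [ 0.5231 -0.0861  0.066 ]
bed 1588 [ 561.3 -169.3] [244.9 362.4] 86.56 [ 0.5931 -0.1239  0.0139]
knob 182 [ 580.2 -246.7] [75.3 29.6] 5.89 [ 0.5685 -0.245   0.1706]
[[ 0.5431 -0.248   0.1754]
 [ 0.5444 -0.2432  0.1817]
 [ 0.5458 -0.2434  0.1933]
 [ 0.5463 -0.2449  0.188 ]
 [ 0.5473 -0.2356  0.1847]
 [ 0.5491 -0.2372  0.191 ]
 [ 0.5503 -0.2502  0.1911]
 [ 0.5521 -0.2585  0.1896]
 [ 0.553  -0.2368  0.1934]
 [ 0.5546 -0.2378  0.1627]]
```

Call:
arm_command([
  {"gripper": 0, "dz": -0.05, "az": 8},
  {"dz": -0.05, "az": 8},
  {"dz": -0.02, "az": 6.4},
])

```text
validation failed for argument at $.pl...
```

Call:
arm_command([
  {"gripper": 0, "dx": 0, "dy": 0, "dz": -0.04, "ax": 0, "ay": 0, "az": 8.5},
  {"gripper": 0, "dx": 0, "dy": 0, "dz": -0.04, "ax": 0, "ay": 0, "az": 8.5},
  {"gripper": 0, "dx": 0, "dy": 0, "dz": -0.03, "ax": 0, "ay": 0, "az": 8.5},
  {"gripper": 0, "dx": 0, "dy": 0, "dz": 0, "ax": 0, "ay": 0, "az": 0.9},
])

```text
t: 1.8
ee_pos: [0.2198, -0.5347, 0.3057]
orientation: [0.005, 0.999, -0.036, 0.002]
wrist_force: [-0.0, -0.5, 0.3]
grip_width: 0.0938
grip_force: 0.0
```

```bash
cat > d.py <<'E'
from h import *
import sys
np.set_printoptions(precision=4,suppress=True)
# usage: d.py x y z : delta to TCP target in tool axes
s=state(); T=np.array([float(a) for a in sys.argv[1:4]])
r=Rt(s); print('t',s['t'],s['ee_pos'],'xaxis',r.apply([1,0,0]),'zaxis',r.apply([0,0,1]),'q',np.array(s['joint_pos']))
print('tool delta',r.inv().apply(T-s['ee_pos']))
E
python3 d.py 0.5477 0.2817 0.30
```

```text
t 1.8 [ 0.2198 -0.5347  0.3057] xaxis [ 0.9974 -0.0715  0.0036] zaxis [ 0.0028 -0.0111 -0.9999] q [-1.3304  0.141   1.3811  0.0001  1.6081  0.3119]
tool delta [ 0.2687 -0.8377 -0.0024]
```

Call:
arm_command([
  {"gripper": 0, "dx": 0.015, "dy": -0.0465, "dz": 0, "ax": 0, "ay": 0, "az": 0},
  {"gripper": 0, "dx": 0.015, "dy": -0.0465, "dz": 0, "ax": 0, "ay": 0, "az": 0},
  {"gripper": 0, "dx": 0.015, "dy": -0.0465, "dz": 0, "ax": 0, "ay": 0, "az": 0},
  {"gripper": 0, "dx": 0.015, "dy": -0.0465, "dz": 0, "ax": 0, "ay": 0, "az": 0},
  {"gripper": 0, "dx": 0.015, "dy": -0.0465, "dz": 0, "ax": 0, "ay": 0, "az": 0},
  {"gripper": 0, "dx": 0.015, "dy": -0.0465, "dz": 0, "ax": 0, "ay": 0, "az": 0},
  {"gripper": 0, "dx": 0.015, "dy": -0.0465, "dz": 0, "ax": 0, "ay": 0, "az": 0},
  {"gripper": 0, "dx": 0.015, "dy": -0.0465, "dz": 0, "ax": 0, "ay": 0, "az": 0},
  {"gripper": 0, "dx": 0.015, "dy": -0.0465, "dz": 0, "ax": 0, "ay": 0, "az": 0},
  {"gripper": 0, "dx": 0.015, "dy": -0.0465, "dz": 0, "ax": 0, "ay": 0, "az": 0},
  {"gripper": 0, "dx": 0.015, "dy": -0.0465, "dz": 0, "ax": 0, "ay": 0, "az": 0},
  {"gripper": 0, "dx": 0.015, "dy": -0.0465, "dz": 0, "ax": 0, "ay": 0, "az": 0},
])

```text
t: 3.0
ee_pos: [0.4373, 0.0145, 0.2983]
orientation: [0.0, 0.999, -0.034, -0.001]
wrist_force: [-0.0, -0.5, 0.8]
grip_width: 0.0941
grip_force: 0.0
```

Call:
arm_command([
  {"gripper": 0, "dx": 0.015, "dy": -0.0465, "dz": 0, "ax": 0, "ay": 0, "az": 0},
  {"gripper": 0, "dx": 0.015, "dy": -0.0465, "dz": 0, "ax": 0, "ay": 0, "az": 0},
  {"gripper": 0, "dx": 0.015, "dy": -0.0465, "dz": 0, "ax": 0, "ay": 0, "az": 0},
  {"gripper": 0, "dx": 0.015, "dy": -0.0465, "dz": 0, "ax": 0, "ay": 0, "az": 0},
  {"gripper": 0, "dx": 0.015, "dy": -0.0465, "dz": 0, "ax": 0, "ay": 0, "az": 0},
  {"gripper": 0, "dx": 0.014, "dy": -0.0465, "dz": 0, "ax": 0, "ay": 0, "az": 0},
  {"gripper": 0, "dx": 0, "dy": 0, "dz": 0, "ax": 0, "ay": 0, "az": 0},
  {"gripper": 0, "dx": 0, "dy": 0, "dz": 0, "ax": 0, "ay": 0, "az": 0},
])

```text
t: 3.8
ee_pos: [0.545, 0.2848, 0.297]
orientation: [0.001, 0.999, -0.034, -0.002]
wrist_force: [0.1, -1.2, -0.3]
grip_width: 0.0941
grip_force: 0.0
```

```bash
python3 d.py 0.5477 0.2817 0.30; python3 - <<'E'
from h import *
c=camera('wrist'); cv2.imwrite('pics/w1.png',c['color'])
for l,h0,h1 in [('coupling',.053,.07),('oil_bottle',.08,.2),('spray_can',.15,.21)]:
    for d in cut_out('wrist',l)[:2]:
        W=reg(c,d['region']); W=W[(W[:,2]>h0)&(W[:,2]<h1)]
        if len(W)>20: print(l,d['confidence'],d['uv'],cv2.minEnclosingCircle(W[:,:2].astype(np.float32)),np.percentile(W,[2,98],axis=0))
E
```

```text
t 3.8 [0.545  0.2848 0.297 ] xaxis [ 0.9977 -0.0671 -0.0036] zaxis [-0.0037 -0.002  -1.    ] q [ 0.3413  0.2371  1.2859 -0.0006  1.6227  1.9792]
tool delta [ 0.0029  0.003  -0.003 ]
coupling 0.83 [321.2, 173.1] ((0.5488519072532654, 0.2857700288295746), 0.027665261179208755) [[0.52440711 0.26152743 0.05649273]
 [0.57396149 0.31014839 0.0603427 ]]
coupling 0.42 [545.9, 103.6] ((0.5425382852554321, -0.11616355180740356), 0.16598200798034668) [[ 0.39689161 -0.22093913  0.05320383]
 [ 0.67849013 -0.03993593  0.0680729 ]]
oil_bottle 0.69 [320.6, 226.8] ((0.457651823759079, 0.28816482424736023), 0.028380760923027992) [[0.4444527  0.26282098 0.08349955]
 [0.4830571  0.3122322  0.14920891]]
oil_bottle 0.45 [601.3, 81.8] ((0.6667834520339966, -0.10471458733081818), 0.012339210137724876) [[ 0.66239064 -0.11553682  0.08014395]
 [ 0.67223687 -0.09305568  0.0843053 ]]
spray_can 0.96 [412.8, 83.7] ((0.6537291407585144, 0.1875016987323761), 0.03366357833147049) [[0.62256236 0.18279954 0.15206346]
 [0.68005528 0.21894101 0.20862517]]
spray_can 0.95 [314.0, 106.8] ((0.6428323984146118, 0.2840900719165802), 0.02306726761162281) [[0.62195179 0.26420235 0.17846062]
 [0.66257274 0.30349807 0.1922963 ]]
```

View pics/w1.png

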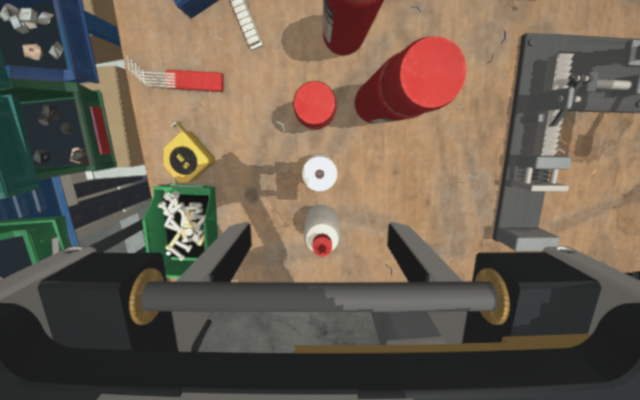

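Call:
arm_command([
  {"gripper": 0, "dx": 0.005, "dy": 0, "dz": 0.04, "ax": 0, "ay": 0, "az": 0},
  {"gripper": 0, "dx": 0, "dy": 0, "dz": 0.05, "ax": 0, "ay": 0, "az": 0},
  {"gripper": 0, "dx": 0, "dy": 0, "dz": 0.05, "ax": 0, "ay": 0, "az": 0},
  {"gripper": 0, "dx": 0, "dy": 0, "dz": 0.05, "ax": 0, "ay": 0, "az": 0},
  {"gripper": 0, "dx": 0, "dy": 0, "dz": 0.04, "ax": 0, "ay": 0, "az": 0},
  {"gripper": 0, "dx": 0, "dy": 0, "dz": 0.029, "ax": 0, "ay": 0, "az": 0},
  {"gripper": 0, "dx": 0, "dy": 0, "dz": 0, "ax": 0, "ay": 0, "az": 0},
  {"gripper": 0, "dx": 0, "dy": 0, "dz": 0, "ax": 0, "ay": 0, "az": 0},
])

```text
t: 4.8
ee_pos: [0.5513, 0.2833, 0.0414]
orientation: [-0.0, 0.999, -0.036, 0.0]
wrist_force: [0.3, -0.2, 0.3]
grip_width: 0.0939
grip_force: 0.0
```

Call:
arm_command([
  {"gripper": 160, "dx": 0, "dy": 0, "dz": 0, "ax": 0, "ay": 0, "az": 0},
  {"gripper": 255, "dx": 0, "dy": 0, "dz": 0, "ax": 0, "ay": 0, "az": 0},
  {"gripper": 255, "dx": 0, "dy": 0, "dz": 0, "ax": 0, "ay": 0, "az": 0},
  {"gripper": 255, "dx": 0, "dy": 0, "dz": 0, "ax": 0, "ay": 0, "az": 0},
  {"gripper": 255, "dx": 0, "dy": 0, "dz": 0, "ax": 0, "ay": 0, "az": 0},
  {"gripper": 255, "dx": 0, "dy": 0, "dz": 0, "ax": 0, "ay": 0, "az": 0},
], grip_force=25)

```text
t: 5.4
ee_pos: [0.551, 0.284, 0.0408]
orientation: [0.0, 0.999, -0.035, 0.0]
wrist_force: [-0.1, -1.1, 1.9]
grip_width: 0.0536
grip_force: 25.0
```

Call:
arm_command([
  {"gripper": 255, "dx": 0, "dy": 0, "dz": -0.03, "ax": 0, "ay": 0, "az": 0},
  {"gripper": 255, "dx": 0, "dy": 0, "dz": -0.05, "ax": 0, "ay": 0, "az": 0},
  {"gripper": 255, "dx": 0, "dy": 0, "dz": -0.05, "ax": 0, "ay": 0, "az": 0},
  {"gripper": 255, "dx": 0, "dy": 0, "dz": -0.05, "ax": 0, "ay": 0, "az": 0},
  {"gripper": 255, "dx": 0, "dy": 0.03, "dz": 0, "ax": 0, "ay": 0, "az": 0},
  {"gripper": 255, "dx": -0.01, "dy": 0.045, "dz": 0, "ax": 0, "ay": 0, "az": 0},
  {"gripper": 255, "dx": -0.01, "dy": 0.045, "dz": 0, "ax": 0, "ay": 0, "az": 0},
  {"gripper": 255, "dx": -0.01, "dy": 0.045, "dz": 0, "ax": 0, "ay": 0, "az": 0},
  {"gripper": 255, "dx": -0.01, "dy": 0.045, "dz": 0, "ax": 0, "ay": 0, "az": 0},
  {"gripper": 255, "dx": -0.01, "dy": 0.045, "dz": 0, "ax": 0, "ay": 0, "az": 0},
  {"gripper": 255, "dx": -0.01, "dy": 0.045, "dz": 0, "ax": 0, "ay": 0, "az": 0},
  {"gripper": 255, "dx": -0.01, "dy": 0.045, "dz": 0, "ax": 0, "ay": 0, "az": 0},
])

```text
t: 6.6
ee_pos: [0.4554, -0.0563, 0.2197]
orientation: [-0.0, 0.999, -0.035, -0.001]
wrist_force: [0.1, -0.9, -2.4]
grip_width: 0.0535
grip_force: 25.0
```

Call:
arm_command([
  {"gripper": 255, "dx": 0, "dy": 0.025, "dz": 0, "ax": 0, "ay": 0, "az": 0},
  {"gripper": 255, "dx": 0, "dy": 0, "dz": 0, "ax": 0, "ay": 0, "az": 0},
  {"gripper": 255, "dx": 0, "dy": 0, "dz": 0, "ax": 0, "ay": 0, "az": 0},
])

```text
t: 6.9
ee_pos: [0.4546, -0.0799, 0.2198]
orientation: [-0.001, 0.999, -0.036, -0.001]
wrist_force: [0.2, -0.6, -3.3]
grip_width: 0.0535
grip_force: 25.0
```

```bash
python3 d.py 0.4523 -0.0826 0.12; cat > e.py <<'E'
from h import *
np.set_printoptions(precision=4,suppress=True)
c=camera('wrist'); cv2.imwrite('pics/w2.png',c['color'])
v,u=np.mgrid[0:300,0:640]; A=pts(c,np.c_[u.ravel(),v.ravel()]); x,y,z=A.T
def rect(name,m):
    P=A[m]
    if len(P)<10: print(name,len(P)); return
    r=cv2.minAreaRect((P[:,:2]*1000).astype(np.float32)); print(name,len(P),np.round(r[0],1),np.round(r[1],1),round(r[2],2),P.mean(0))
rect('fixed jaw',(z>.061)&(z<.072)&(x>.36)&(x<.43)&(abs(y+.08)<.06))
rect('face',(z>.061)&(z<.072)&(x>.47)&(x<.525)&(abs(y+.08)<.06))
rect('nose',(z>.061)&(z<.072)&(x>.525)&(x<.57)&(abs(y+.08)<.06))
k=(z>.1)&(z<.25)&(x>.5)&(x<.66)&(y>-.3)&(y<-.19); rect('knob',k)
E
python3 e.py
```

```text
t 6.9 [ 0.4546 -0.0799  0.2198] xaxis [ 0.9974 -0.0715 -0.0013] zaxis [-0.0012  0.0014 -1.    ] q [-0.3625 -0.0634  1.7665  0.0009  1.4401  1.2797]
tool delta [-0.002   0.003   0.0998]
fixed jaw 0
face 399 [503.1 -85.4] [61.   8.7] 85.94 [ 0.5032 -0.0854  0.0663]
nose 802 [543.8 -88.3] [57.5 20. ] 85.87 [ 0.5441 -0.0883  0.0641]
knob 3272 [ 583.9 -250. ] [27.4 76.3] 87.19 [ 0.5703 -0.2447  0.1761]
```

View pics/w2.png

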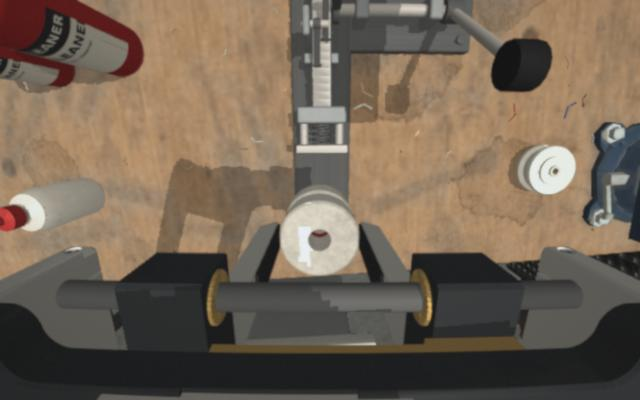

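Call:
arm_command([
  {"gripper": 255, "dx": 0, "dy": 0.003, "dz": 0.04, "ax": 0, "ay": 0, "az": 0},
  {"gripper": 255, "dx": 0, "dy": 0, "dz": 0.04, "ax": 0, "ay": 0, "az": 0},
  {"gripper": 255, "dx": 0, "dy": 0, "dz": 0.03, "ax": 0, "ay": 0, "az": 0},
  {"gripper": 255, "dx": 0, "dy": 0, "dz": 0.025, "ax": 0, "ay": 0, "az": 0},
  {"gripper": 255, "dx": 0, "dy": 0, "dz": 0.02, "ax": 0, "ay": 0, "az": 0},
  {"gripper": 255, "dx": 0, "dy": 0, "dz": 0.006, "ax": 0, "ay": 0, "az": 0},
  {"gripper": 255, "dx": 0, "dy": 0, "dz": 0, "ax": 0, "ay": 0, "az": 0},
  {"gripper": 255, "dx": 0, "dy": 0, "dz": 0, "ax": 0, "ay": 0, "az": 0},
])

```text
t: 7.75
ee_pos: [0.4561, -0.0828, 0.0604]
orientation: [0.0, 0.999, -0.034, 0.001]
wrist_force: [0.2, 0.1, -1.7]
grip_width: 0.0537
grip_force: 25.0
```

Call:
arm_command([
  {"gripper": 255, "dx": -0.001, "dy": 0, "dz": 0.003, "ax": 0, "ay": 0, "az": 0},
  {"gripper": 255, "dx": 0, "dy": 0, "dz": 0, "ax": 0, "ay": 0, "az": 0},
  {"gripper": 255, "dx": 0, "dy": 0, "dz": 0, "ax": 0, "ay": 0, "az": 0},
])

```text
t: 8.05
ee_pos: [0.4543, -0.0831, 0.057]
orientation: [0.0, 0.999, -0.035, 0.001]
wrist_force: [1.6, -0.9, -3.0]
grip_width: 0.054
grip_force: 25.0
```

Call:
arm_command([
  {"gripper": 255, "dx": 0, "dy": 0, "dz": 0.002, "ax": 0, "ay": 0, "az": 0},
  {"gripper": 255, "dx": 0, "dy": 0, "dz": 0, "ax": 0, "ay": 0, "az": 0},
  {"gripper": 255, "dx": 0, "dy": 0, "dz": 0, "ax": 0, "ay": 0, "az": 0},
])

```text
t: 8.35
ee_pos: [0.4545, -0.0833, 0.0549]
orientation: [0.0, 0.999, -0.035, 0.001]
wrist_force: [0.4, -0.8, -1.1]
grip_width: 0.0538
grip_force: 25.0
```

Call:
arm_command([
  {"gripper": 255, "dx": 0, "dy": 0, "dz": 0.001, "ax": 0, "ay": 0, "az": 0},
  {"gripper": 255, "dx": 0, "dy": 0, "dz": 0, "ax": 0, "ay": 0, "az": 0},
  {"gripper": 255, "dx": 0, "dy": 0, "dz": 0, "ax": 0, "ay": 0, "az": 0},
])

```text
t: 8.65
ee_pos: [0.4547, -0.0834, 0.0547]
orientation: [0.0, 0.999, -0.035, 0.001]
wrist_force: [-1.9, -0.9, 5.6]
grip_width: 0.0539
grip_force: 25.0
```

Call:
arm_command([
  {"gripper": 60, "dx": 0, "dy": 0, "dz": 0, "ax": 0, "ay": 0, "az": 0},
  {"gripper": 0, "dx": 0, "dy": 0, "dz": 0, "ax": 0, "ay": 0, "az": 0},
  {"gripper": 0, "dx": 0, "dy": 0, "dz": 0, "ax": 0, "ay": 0, "az": 0},
  {"gripper": 0, "dx": 0, "dy": 0, "dz": 0, "ax": 0, "ay": 0, "az": 0},
  {"gripper": 0, "dx": 0, "dy": 0, "dz": -0.02, "ax": 0, "ay": 0, "az": 0},
  {"gripper": 0, "dx": 0, "dy": 0, "dz": -0.04, "ax": 0, "ay": 0, "az": 0},
  {"gripper": 0, "dx": 0, "dy": 0, "dz": -0.05, "ax": 0, "ay": 0, "az": 0},
  {"gripper": 0, "dx": 0, "dy": 0, "dz": -0.05, "ax": 0, "ay": 0, "az": 0},
  {"gripper": 0, "dx": -0.03, "dy": 0, "dz": -0.04, "ax": 0, "ay": 0, "az": 0},
  {"gripper": 0, "dx": -0.03, "dy": 0, "dz": 0, "ax": 0, "ay": 0, "az": 0},
  {"gripper": 0, "dx": 0, "dy": 0, "dz": 0, "ax": 0, "ay": 0, "az": 0},
  {"gripper": 0, "dx": 0, "dy": 0, "dz": 0, "ax": 0, "ay": 0, "az": 0},
])

```text
t: 9.85
ee_pos: [0.394, -0.0787, 0.2533]
orientation: [0.0, 0.999, -0.035, 0.0]
wrist_force: [0.8, 0.7, -0.4]
grip_width: 0.094
grip_force: 0.0
```

```bash
python3 d.py 0.4523 -0.0826 0.12; cat >> e.py <<'E'
rect('coupling',(z>.07)&(z<.079)&(x>.40)&(x<.49)&(abs(y+.08)<.06))
K=A[k]; print('knob pct',np.percentile(K,[1,99],axis=0)) 
d=recognise('wrist','lever_knob'); print(d[:2])
E
python3 e.py
```

```text
t 9.85 [ 0.394  -0.0787  0.2533] xaxis [ 0.9975 -0.0704  0.0008] zaxis [ 0.0008 -0.0001 -1.    ] q [-0.4136 -0.2286  1.8409  0.0002  1.5286  1.2276]
tool delta [ 0.0583 -0.0003  0.1333]
fixed jaw 1028 [411.5 -79.1] [76.1 37.4] 85.79 [ 0.4061 -0.0791  0.0644]
face 444 [488.5 -83.7] [62.  38.4] 85.88 [ 0.4991 -0.0844  0.0668]
nose 767 [543.5 -87.6] [58.4 19.8] 85.95 [ 0.5433 -0.0877  0.0641]
knob 1239 [ 559.6 -248.5] [26.9 28. ] 88.34 [ 0.5547 -0.2442  0.1826]
coupling 1209 [452.7 -82.5] [52.1 53.6] 86.2 [ 0.4529 -0.0824  0.0724]
knob pct [[ 0.5457 -0.2608  0.1592]
 [ 0.5709 -0.2355  0.1947]]
[{'uv': [497.3, 10.0], 'confidence': 0.95}]
```

View pics/w2.png

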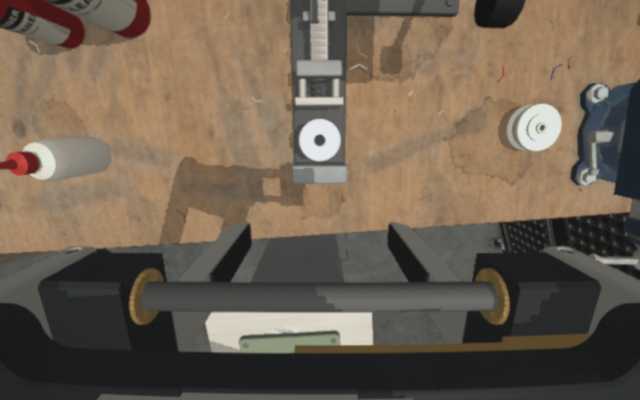

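Call:
arm_command([
  {"gripper": 0, "dx": 0.015, "dy": 0.04, "dz": 0, "ax": 0, "ay": 0, "az": 0},
  {"gripper": 0, "dx": 0.015, "dy": 0.04, "dz": 0, "ax": 0, "ay": 0, "az": 0},
  {"gripper": 0, "dx": 0.01, "dy": 0.04, "dz": 0, "ax": 0, "ay": 0, "az": 0},
  {"gripper": 0, "dx": 0.01, "dy": 0.038, "dz": 0, "ax": 0, "ay": 0, "az": 0},
  {"gripper": 0, "dx": 0, "dy": 0, "dz": 0, "ax": 0, "ay": 8.4, "az": 0},
  {"gripper": 0, "dx": 0, "dy": 0, "dz": 0, "ax": 0, "ay": 8.4, "az": 0},
  {"gripper": 0, "dx": 0, "dy": 0, "dz": 0, "ax": 0, "ay": 8.4, "az": 0},
  {"gripper": 0, "dx": 0, "dy": 0, "dz": 0, "ax": 0, "ay": 8.4, "az": 0},
  {"gripper": 0, "dx": 0, "dy": 0, "dz": 0, "ax": 0, "ay": 8.4, "az": 0},
  {"gripper": 0, "dx": 0, "dy": 0, "dz": 0, "ax": 0, "ay": 0, "az": 0},
  {"gripper": 0, "dx": 0, "dy": 0, "dz": 0, "ax": 0, "ay": 0, "az": 0},
])

```text
t: 11.05
ee_pos: [0.4324, -0.2407, 0.2527]
orientation: [0.012, 0.933, -0.034, 0.357]
wrist_force: [0.5, 0.3, 0.3]
grip_width: 0.094
grip_force: 0.0
```

```bash
python3 d.py 0.5635 -0.2495 0.177; python3 - <<'E'
from h import *
np.set_printoptions(precision=4,suppress=True)
c=camera('wrist'); cv2.imwrite('pics/w3.png',c['color'])
d=cut_out('wrist','lever_knob')
for d in d[:2]:
    m=d['region']; W=reg(c,m); print(d['confidence'],d['uv'],len(W))
    W=W[(W[:,2]>.13)&(W[:,2]<.22)]; print(np.percentile(W,[1,50,99],axis=0))
v,u=np.mgrid[0:300,0:640]; A=pts(c,np.c_[u.ravel(),v.ravel()])
# clamp frame
a=np.deg2rad(-4); Rm=np.array([[np.cos(a),-np.sin(a)],[np.sin(a),np.cos(a)]])
C=(A[:,:2]-[.5171,-.0871])@Rm; z=A[:,2]
k=(abs(C[:,1]+.16)<.03)&(z>.13)&(z<.25)&(C[:,0]<.12)&(C[:,0]>0)
P=np.c_[C[k],z[k]]; print('knob clamp',len(P),np.percentile(P,[1,50,99],axis=0))
# fit circle of radius 20 to rim in xz
from scipy.optimize import least_squares
f=least_squares(lambda q:np.hypot(P[:,0]-.15+.165*np.cos(q[0]),P[:,2]-.04-.165*np.sin(q[0]))-.02,[1.0],loss='soft_l1',f_scale=.002); print('e',np.rad2deg(f.x),'lever',np.deg2rad(70)-f.x)
E
```

```text
t 11.05 [ 0.4324 -0.2407  0.2527] xaxis [ 0.743  -0.0557  0.667 ] zaxis [ 0.6653 -0.0469 -0.7451] q [-1.151  -0.4396  2.176   0.7111  1.1235  0.2681]
tool delta [ 0.0474 -0.0006  0.144 ]
0.77 [309.6, 150.6] 1434
[[ 0.5451 -0.2617  0.1657]
 [ 0.5539 -0.2492  0.1902]
 [ 0.5801 -0.2365  0.1957]]
knob clamp 732 [[ 0.0396 -0.1714  0.1652]
 [ 0.0477 -0.1587  0.19  ]
 [ 0.0743 -0.1467  0.1957]]
e [56.4974] lever [0.2357]
```

View pics/w3.png

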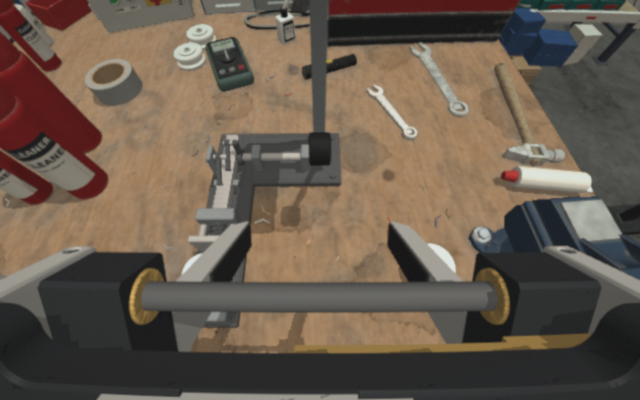

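Call:
arm_command([
  {"gripper": 0, "dx": 0.025, "dy": 0, "dz": 0, "ax": 0, "ay": 0, "az": 0},
  {"gripper": 0, "dx": 0.023, "dy": 0, "dz": 0.02, "ax": 0, "ay": 0, "az": 0},
  {"gripper": 0, "dx": 0, "dy": 0, "dz": 0.04, "ax": 0, "ay": 0, "az": 0},
  {"gripper": 0, "dx": 0, "dy": 0, "dz": 0.04, "ax": 0, "ay": 0, "az": 0},
  {"gripper": 0, "dx": 0, "dy": 0, "dz": 0.03, "ax": 0, "ay": 0, "az": 0},
  {"gripper": 0, "dx": 0, "dy": 0, "dz": 0.016, "ax": 0, "ay": 0, "az": 0},
  {"gripper": 0, "dx": 0, "dy": 0, "dz": 0, "ax": 0, "ay": 0, "az": 0},
  {"gripper": 0, "dx": 0, "dy": 0, "dz": 0, "ax": 0, "ay": 0, "az": 0},
])

```text
t: 11.95
ee_pos: [0.5681, -0.2488, 0.1784]
orientation: [0.012, 0.933, -0.031, 0.359]
wrist_force: [-0.2, 0.2, 0.3]
grip_width: 0.0941
grip_force: 0.0
```

Call:
arm_command([
  {"gripper": 200, "dx": 0, "dy": 0, "dz": 0, "ax": 0, "ay": 0, "az": 0},
  {"gripper": 255, "dx": 0, "dy": 0, "dz": 0, "ax": 0, "ay": 0, "az": 0},
  {"gripper": 255, "dx": 0, "dy": 0, "dz": 0, "ax": 0, "ay": 0, "az": 0},
  {"gripper": 255, "dx": 0, "dy": 0, "dz": 0, "ax": 0, "ay": 0, "az": 0},
  {"gripper": 255, "dx": 0, "dy": 0, "dz": 0, "ax": 0, "ay": 0, "az": 0},
  {"gripper": 255, "dx": 0, "dy": 0, "dz": 0, "ax": 0, "ay": 0, "az": 0},
  {"gripper": 255, "dx": 0, "dy": 0, "dz": 0, "ax": 0, "ay": 0, "az": 0},
  {"gripper": 255, "dx": 0, "dy": 0, "dz": 0, "ax": 0, "ay": 0, "az": 0},
], grip_force=30)

```text
t: 12.75
ee_pos: [0.5659, -0.2493, 0.177]
orientation: [0.013, 0.933, -0.033, 0.358]
wrist_force: [0.2, 0.1, 0.6]
grip_width: 0.0333
grip_force: 0.0
```

```bash
cat > k.py <<'E'
# tool-frame deltas from current TCP to knob TCP positions at given lever values
from h import *
np.set_printoptions(precision=4,suppress=True)
s=state(); r=Rt(s); p=np.array(s['ee_pos']); zt=r.apply([0,0,1])
a=np.deg2rad(-4); Rm=np.array([[np.cos(a),-np.sin(a)],[np.sin(a),np.cos(a)]])
def knob(l):
    e=np.deg2rad(70)-l; X=np.array([.15-.165*np.cos(e),-.16]); w=Rm@X+[.5171,-.0871]
    return np.r_[w,.04+.165*np.sin(e)]
cl=Rm.T@((p-.0+0*zt)[:2]-[.5171,-.0871]); g=p-.002*zt; cg=Rm.T@(g[:2]-[.5171,-.0871])
e=np.arctan2(g[2]-.04,.15-cg[0]); print('t',s['t'],'lever est',np.deg2rad(70)-e,'radius',np.hypot(g[2]-.04,.15-cg[0]),'clamp y',cg[1],'F',s['wrist_force'],s['grip_width'],'q',np.array(s['joint_pos']))
print('xaxis',r.apply([1,0,0]),'zaxis',zt)
prev=r.inv().apply(g)
L=[np.deg2rad(70)-e,0.23,.16,.09,.02,-.02,.02,.09,.16,.23,.3,.37,.44,.5]
for l0,l1 in zip(L,L[1:]): print(l0.__round__(3),'->',l1,r.inv().apply(knob(l1)-knob(l0)))
E
python3 k.py
```

```text
t 12.75 lever est 0.2338438952863805 radius 0.16590388762250094 clamp y -0.15835692212729183 F [0.2346 0.0532 0.6006] 0.033270940219262725 q [-0.8344 -0.0499  2.0516  0.7742  0.7239  0.3194]
xaxis [ 0.7414 -0.0521  0.6691] zaxis [ 0.6675 -0.0468 -0.7432]
0.234 -> 0.23 [ 0.0006 -0.      0.0001]
0.23 -> 0.16 [ 0.0113 -0.      0.0022]
0.16 -> 0.09 [ 0.0112 -0.      0.003 ]
0.09 -> 0.02 [ 0.0109 -0.      0.0037]
0.02 -> -0.02 [ 0.0061 -0.      0.0025]
-0.02 -> 0.02 [-0.0061  0.     -0.0025]
0.02 -> 0.09 [-0.0109  0.     -0.0037]
0.09 -> 0.16 [-0.0112  0.     -0.003 ]
0.16 -> 0.23 [-0.0113  0.     -0.0022]
0.23 -> 0.3 [-0.0115  0.     -0.0014]
0.3 -> 0.37 [-0.0115  0.     -0.0006]
0.37 -> 0.44 [-0.0115  0.      0.0002]
0.44 -> 0.5 [-0.0099  0.      0.0009]
```

Call:
arm_command([
  {"gripper": 255, "dx": 0, "dy": 0, "dz": 0, "ax": 0, "ay": 0, "az": 0},
  {"gripper": 255, "dx": 0, "dy": 0, "dz": 0, "ax": 0, "ay": 0, "az": 0},
  {"gripper": 255, "dx": 0, "dy": 0, "dz": 0, "ax": 0, "ay": 0, "az": 0},
  {"gripper": 255, "dx": 0.006, "dy": 0, "dz": 0.001, "ax": 0, "ay": 0, "az": 0},
  {"gripper": 255, "dx": 0.0055, "dy": 0, "dz": 0.0012, "ax": 0, "ay": 0, "az": 0},
  {"gripper": 255, "dx": 0.0056, "dy": 0, "dz": 0.0015, "ax": 0, "ay": 0, "az": 0},
  {"gripper": 255, "dx": 0.0056, "dy": 0, "dz": 0.0015, "ax": 0, "ay": 0, "az": 0},
  {"gripper": 255, "dx": 0.0058, "dy": 0, "dz": 0.002, "ax": 0, "ay": 0, "az": 0},
  {"gripper": 255, "dx": 0.0058, "dy": 0, "dz": 0.0021, "ax": 0, "ay": 0, "az": 0},
  {"gripper": 255, "dx": 0, "dy": 0, "dz": 0, "ax": 0, "ay": 0, "az": 0},
  {"gripper": 255, "dx": 0, "dy": 0, "dz": 0, "ax": 0, "ay": 0, "az": 0},
])

```text
t: 13.85
ee_pos: [0.5984, -0.2529, 0.1948]
orientation: [0.014, 0.933, -0.033, 0.359]
wrist_force: [-2.4, -4.8, 5.1]
grip_width: 0.0249
grip_force: 30.0
```

```bash
python3 k.py | head -2; python3 - <<'E'
from h import *
np.set_printoptions(precision=4,suppress=True)
for n in ['top','scene']:
    c=camera(n); cv2.imwrite(f'pics/{n}3.png',c['color'])
    v,u=np.mgrid[100:330,200:440]; A=pts(c,np.c_[u.ravel(),v.ravel()]); x,y,z=A.T
    m=(z>.061)&(z<.072)&(x>.48)&(x<.57)&(abs(y+.08)<.06)
    r=cv2.minAreaRect((A[m][:,:2]*1000).astype(np.float32)); print(n,m.sum(),r)
E
```

```text
t 13.85 lever est 0.009986364893030508 radius 0.1669795239419155 clamp y -0.15972722948511017 F [-2.3548 -4.756   5.1207] 0.024939477021220444 q [-0.7823 -0.0124  1.9745  0.7271  0.7167  0.4105]
xaxis [ 0.7395 -0.0512  0.6712] zaxis [ 0.6694 -0.0496 -0.7413]
top 108 ((530.8237915039062, -87.65995788574219), (58.758365631103516, 63.94365310668945), 85.76145935058594)
scene 149 ((522.5514526367188, -87.22913360595703), (63.67103958129883, 57.169525146484375), 84.39826202392578)
```

Call:
arm_command([
  {"gripper": 255, "dx": -0.0125, "dy": 0, "dz": -0.0043, "ax": 0, "ay": 0, "az": 0},
  {"gripper": 255, "dx": -0.0112, "dy": 0, "dz": -0.003, "ax": 0, "ay": 0, "az": 0},
  {"gripper": 255, "dx": -0.0113, "dy": 0, "dz": -0.0022, "ax": 0, "ay": 0, "az": 0},
  {"gripper": 255, "dx": -0.0115, "dy": 0, "dz": -0.0014, "ax": 0, "ay": 0, "az": 0},
  {"gripper": 255, "dx": -0.0115, "dy": 0, "dz": -0.0006, "ax": 0, "ay": 0, "az": 0},
  {"gripper": 255, "dx": -0.0115, "dy": 0, "dz": 0.0002, "ax": 0, "ay": 0, "az": 0},
  {"gripper": 255, "dx": -0.0045, "dy": 0, "dz": 0.0003, "ax": 0, "ay": 0, "az": 0},
  {"gripper": 255, "dx": 0, "dy": 0, "dz": 0, "ax": 0, "ay": 0, "az": 0},
  {"gripper": 255, "dx": 0, "dy": 0, "dz": 0, "ax": 0, "ay": 0, "az": 0},
])

```text
t: 14.85
ee_pos: [0.5359, -0.2488, 0.1524]
orientation: [0.014, 0.933, -0.034, 0.359]
wrist_force: [4.1, -6.4, -3.3]
grip_width: 0.0253
grip_force: 30.0
```

```bash
python3 k.py | head -2; cat > j.py <<'E'
from h import *
np.set_printoptions(precision=4,suppress=True)
import sys
for n in ['top','scene']:
    c=camera(n); cv2.imwrite(f'pics/{n}_{sys.argv[1]}.png',c['color'])
    v,u=np.mgrid[100:330,200:440]; A=pts(c,np.c_[u.ravel(),v.ravel()])
    a=np.deg2rad(-4); Rm=np.array([[np.cos(a),-np.sin(a)],[np.sin(a),np.cos(a)]])
    o=[.5185,-.0871] if n=='top' else [.5155,-.0871]
    C=(A[:,:2]-o)@Rm*1000; z=A[:,2]
    m=(z>.060)&(z<.0695)&(C[:,0]>-48)&(C[:,0]<55)&(abs(C[:,1])<32)
    h=np.histogram(C[m][:,0],np.arange(-50,56,4)); print(n,'face..nose x',np.percentile(C[m][:,0],[1,99]),h[0])
    m=(z>.069)&(z<.08)&(abs(C[:,0]+65)<45)&(abs(C[:,1])<40)
    print(' coupling x',np.percentile(C[m][:,0],[1,50,99]),'y',np.percentile(C[m][:,1],[1,50,99]))
E
python3 j.py p1
```

```text
t 14.85 lever est 0.4676815743328322 radius 0.16636878366872357 clamp y -0.1599471273097881 F [ 4.0555 -6.4074 -3.2737] 0.025317876272917875 q [-0.8925 -0.0663  2.1288  0.8412  0.7157  0.1981]
xaxis [ 0.7399 -0.0531  0.6706] zaxis [ 0.6687 -0.0503 -0.7418]
top face..nose x [-46.5042  23.8847] [ 3  1  4  0  7 14 12  1  0  0  0  0  0  5 12 13 13 14  9  1  0  0  0  0
  0  0]
 coupling x [-107.4879  -63.8905  -23.4793] y [-28.4023  -0.7415  26.2627]
scene face..nose x [-33.0038  23.1501] [ 0  0  0  0 26 16 17  0  0  0  0  0  0 19 15 16 21 15  4  0  0  0  0  0
  0  0]
 coupling x [-91.2894 -66.295  -25.4996] y [-25.8924   1.6115  27.2944]
```

Call:
arm_command([
  {"gripper": 255, "dx": 0.0045, "dy": 0.0005, "dz": -0.0003, "ax": 0, "ay": 0, "az": 0},
  {"gripper": 255, "dx": 0.0115, "dy": 0.0005, "dz": -0.0002, "ax": 0, "ay": 0, "az": 0},
  {"gripper": 255, "dx": 0.0115, "dy": 0, "dz": 0.0006, "ax": 0, "ay": 0, "az": 0},
  {"gripper": 255, "dx": 0.0115, "dy": 0, "dz": 0.0014, "ax": 0, "ay": 0, "az": 0},
  {"gripper": 255, "dx": 0.0113, "dy": 0, "dz": 0.0022, "ax": 0, "ay": 0, "az": 0},
  {"gripper": 255, "dx": 0.0112, "dy": 0, "dz": 0.003, "ax": 0, "ay": 0, "az": 0},
  {"gripper": 255, "dx": 0.0125, "dy": 0, "dz": 0.0043, "ax": 0, "ay": 0, "az": 0},
  {"gripper": 255, "dx": 0, "dy": 0, "dz": 0, "ax": 0, "ay": 0, "az": 0},
  {"gripper": 255, "dx": 0, "dy": 0, "dz": 0, "ax": 0, "ay": 0, "az": 0},
])

```text
t: 15.85
ee_pos: [0.5982, -0.2529, 0.1945]
orientation: [0.013, 0.933, -0.033, 0.359]
wrist_force: [-2.7, -3.3, 7.0]
grip_width: 0.0255
grip_force: 30.0
```

```bash
python3 k.py | head -2; python3 j.py p2
```

```text
t 15.85 lever est 0.011658061531654385 radius 0.1667180886598686 clamp y -0.15970368809987676 F [-2.7309 -3.2797  7.0252] 0.025483957506129244 q [-0.7836 -0.0114  1.9742  0.7287  0.7189  0.4083]
xaxis [ 0.7398 -0.0513  0.6709] zaxis [ 0.6692 -0.0478 -0.7415]
top face..nose x [-46.4555  29.6141] [ 3  2  2  0  5 15 14  1  1  0  0  0  0  5 13 12 12 14  7  0  1  0  0  0
  1  0]
 coupling x [-103.8422  -63.9081  -24.8059] y [-28.3814  -1.1104  25.1571]
scene face..nose x [-33.4827  23.581 ] [ 0  0  0  0 24 15 13  0  0  0  0  0  0 21 16 20 19 13  4  0  0  0  0  0
  0  0]
 coupling x [-90.9907 -65.2092 -25.2598] y [-25.7398   1.4173  27.0252]
```

Call:
arm_command([
  {"gripper": 255, "dx": -0.0125, "dy": 0, "dz": -0.0043, "ax": 0, "ay": 0, "az": 0},
  {"gripper": 255, "dx": -0.0112, "dy": 0, "dz": -0.003, "ax": 0, "ay": 0, "az": 0},
  {"gripper": 255, "dx": -0.0113, "dy": 0, "dz": -0.0022, "ax": 0, "ay": 0, "az": 0},
  {"gripper": 255, "dx": -0.0115, "dy": 0, "dz": -0.0014, "ax": 0, "ay": 0, "az": 0},
  {"gripper": 255, "dx": -0.0115, "dy": 0, "dz": -0.0006, "ax": 0, "ay": 0, "az": 0},
  {"gripper": 255, "dx": -0.0115, "dy": 0, "dz": 0.0002, "ax": 0, "ay": 0, "az": 0},
  {"gripper": 255, "dx": -0.0045, "dy": 0, "dz": 0.0003, "ax": 0, "ay": 0, "az": 0},
  {"gripper": 255, "dx": 0, "dy": 0, "dz": 0, "ax": 0, "ay": 0, "az": 0},
  {"gripper": 255, "dx": 0, "dy": 0, "dz": 0, "ax": 0, "ay": 0, "az": 0},
])

```text
t: 16.85
ee_pos: [0.5352, -0.2486, 0.1515]
orientation: [0.013, 0.933, -0.034, 0.359]
wrist_force: [6.0, -5.8, -3.3]
grip_width: 0.025
grip_force: 30.0
```

Call:
arm_command([
  {"gripper": 255, "dx": 0.0045, "dy": 0.0005, "dz": -0.0003, "ax": 0, "ay": 0, "az": 0},
  {"gripper": 255, "dx": 0.0115, "dy": 0.0005, "dz": -0.0002, "ax": 0, "ay": 0, "az": 0},
  {"gripper": 255, "dx": 0.0115, "dy": 0, "dz": 0.0006, "ax": 0, "ay": 0, "az": 0},
  {"gripper": 255, "dx": 0.0115, "dy": 0, "dz": 0.0014, "ax": 0, "ay": 0, "az": 0},
  {"gripper": 255, "dx": 0.0113, "dy": 0, "dz": 0.0022, "ax": 0, "ay": 0, "az": 0},
  {"gripper": 255, "dx": 0.0112, "dy": 0, "dz": 0.003, "ax": 0, "ay": 0, "az": 0},
  {"gripper": 255, "dx": 0.0125, "dy": 0, "dz": 0.0043, "ax": 0, "ay": 0, "az": 0},
  {"gripper": 255, "dx": 0, "dy": 0, "dz": 0, "ax": 0, "ay": 0, "az": 0},
  {"gripper": 255, "dx": 0, "dy": 0, "dz": 0, "ax": 0, "ay": 0, "az": 0},
])

```text
t: 17.75
ee_pos: [0.5975, -0.2528, 0.1937]
orientation: [0.012, 0.933, -0.032, 0.359]
wrist_force: [-3.6, -1.3, 8.1]
grip_width: 0.0253
grip_force: 30.0
```

```bash
python3 k.py | head -2; python3 j.py p3
```

```text
t 17.75 lever est 0.017191937780595357 radius 0.16622705090218712 clamp y -0.1597215023057317 F [-3.6261 -1.2949  8.1309] 0.025325662399526182 q [-0.7855 -0.0106  1.9746  0.7299  0.7214  0.4058]
xaxis [ 0.7405 -0.0517  0.67  ] zaxis [ 0.6685 -0.0457 -0.7423]
top face..nose x [-47.3316  14.9805] [ 3  3  6 16 12  0  0  0  0  1  0  9 12 11 12 14  4  0  0  1  0  0  0  0
  0  0]
 coupling x [-106.5111  -69.8215  -33.2963] y [-27.7617  -0.6663  30.2304]
scene face..nose x [-41.8966  14.0829] [ 0  2 20 13 11  0  0  0  0  0  0 25 11 24 10 18  2  0  0  0  0  0  0  0
  0  0]
 coupling x [-96.972  -69.5436 -37.4787] y [-25.8932   1.404   27.9321]
```

Call:
arm_command([
  {"gripper": 255, "dx": -0.0125, "dy": 0, "dz": -0.0043, "ax": 0, "ay": 0, "az": 0},
  {"gripper": 255, "dx": -0.0112, "dy": 0, "dz": -0.003, "ax": 0, "ay": 0, "az": 0},
  {"gripper": 255, "dx": -0.0113, "dy": 0, "dz": -0.0022, "ax": 0, "ay": 0, "az": 0},
  {"gripper": 255, "dx": -0.0115, "dy": 0, "dz": -0.0014, "ax": 0, "ay": 0, "az": 0},
  {"gripper": 255, "dx": -0.0115, "dy": 0, "dz": -0.0006, "ax": 0, "ay": 0, "az": 0},
  {"gripper": 255, "dx": -0.0115, "dy": 0, "dz": 0.0002, "ax": 0, "ay": 0, "az": 0},
  {"gripper": 255, "dx": -0.0045, "dy": 0, "dz": 0.0003, "ax": 0, "ay": 0, "az": 0},
  {"gripper": 255, "dx": 0, "dy": 0, "dz": 0, "ax": 0, "ay": 0, "az": 0},
  {"gripper": 255, "dx": 0, "dy": 0, "dz": 0, "ax": 0, "ay": 0, "az": 0},
])

```text
t: 18.75
ee_pos: [0.5352, -0.2487, 0.1511]
orientation: [0.012, 0.933, -0.034, 0.359]
wrist_force: [10.0, -4.6, -3.1]
grip_width: 0.025
grip_force: 30.0
```

Call:
arm_command([
  {"gripper": 255, "dx": 0.0045, "dy": 0, "dz": -0.0003, "ax": 0, "ay": 0, "az": 0},
  {"gripper": 255, "dx": 0.0115, "dy": 0, "dz": -0.0002, "ax": 0, "ay": 0, "az": 0},
  {"gripper": 255, "dx": 0.0115, "dy": 0, "dz": 0.0006, "ax": 0, "ay": 0, "az": 0},
  {"gripper": 255, "dx": 0.0115, "dy": 0, "dz": 0.0014, "ax": 0, "ay": 0, "az": 0},
  {"gripper": 255, "dx": 0.0113, "dy": 0, "dz": 0.0022, "ax": 0, "ay": 0, "az": 0},
  {"gripper": 255, "dx": 0.0112, "dy": 0, "dz": 0.003, "ax": 0, "ay": 0, "az": 0},
  {"gripper": 255, "dx": 0.0125, "dy": 0, "dz": 0.0043, "ax": 0, "ay": 0, "az": 0},
  {"gripper": 255, "dx": 0, "dy": 0, "dz": 0, "ax": 0, "ay": 0, "az": 0},
  {"gripper": 255, "dx": 0, "dy": 0, "dz": 0, "ax": 0, "ay": 0, "az": 0},
])

```text
t: 19.65
ee_pos: [0.5971, -0.2528, 0.1931]
orientation: [0.012, 0.933, -0.032, 0.358]
wrist_force: [-2.8, -0.4, 6.6]
grip_width: 0.0256
grip_force: 30.0
```

```bash
python3 k.py | head -2; python3 j.py p4
```

```text
t 19.65 lever est 0.02100114939992137 radius 0.16585376949956113 clamp y -0.15971201213735498 F [-2.8193 -0.3581  6.5638] 0.025633765992305064 q [-0.7859 -0.0105  1.9754  0.7297  0.7214  0.4055]
xaxis [ 0.741  -0.052   0.6694] zaxis [ 0.6679 -0.0456 -0.7429]
top face..nose x [-44.5172   6.5385] [ 1 11 15 10  0  0  1  0  0 11 15 12 13  9  2  0  0  0  0  0  0  0  0  0
  0  0]
 coupling x [-106.9958  -70.4598  -35.4019] y [-29.0917  -1.6565  27.4206]
scene face..nose x [-45.4138   5.503 ] [ 1 13 14 13  1  0  0  0  2 27 19 17 14 15  0  0  0  0  0  0  0  0  0  0
  0  0]
 coupling x [-99.7494 -73.2336 -39.3693] y [-25.6065   1.1586  27.4   ]
```

Call:
arm_command([
  {"gripper": 255, "dx": -0.0125, "dy": 0, "dz": -0.0043, "ax": 0, "ay": 0, "az": 0},
  {"gripper": 255, "dx": -0.0112, "dy": 0, "dz": -0.003, "ax": 0, "ay": 0, "az": 0},
  {"gripper": 255, "dx": -0.0113, "dy": 0, "dz": -0.0022, "ax": 0, "ay": 0, "az": 0},
  {"gripper": 255, "dx": -0.0115, "dy": 0, "dz": -0.0014, "ax": 0, "ay": 0, "az": 0},
  {"gripper": 255, "dx": -0.0115, "dy": 0, "dz": -0.0006, "ax": 0, "ay": 0, "az": 0},
  {"gripper": 255, "dx": -0.0115, "dy": 0, "dz": 0.0002, "ax": 0, "ay": 0, "az": 0},
  {"gripper": 255, "dx": -0.0045, "dy": 0, "dz": 0.0003, "ax": 0, "ay": 0, "az": 0},
  {"gripper": 255, "dx": 0, "dy": 0, "dz": 0, "ax": 0, "ay": 0, "az": 0},
  {"gripper": 255, "dx": 0, "dy": 0, "dz": 0, "ax": 0, "ay": 0, "az": 0},
])

```text
t: 20.65
ee_pos: [0.5358, -0.2487, 0.1518]
orientation: [0.012, 0.933, -0.034, 0.359]
wrist_force: [14.8, -3.7, -4.2]
grip_width: 0.0251
grip_force: 30.0
```

```bash
python3 k.py | head -2; python3 j.py p5
```

```text
t 20.65 lever est 0.47066134626823675 radius 0.16605495802458697 clamp y -0.15990192074724383 F [14.7894 -3.6886 -4.1767] 0.02505270049643899 q [-0.8956 -0.0636  2.1281  0.8454  0.7204  0.1932]
xaxis [ 0.7395 -0.0547  0.6709] zaxis [ 0.6693 -0.0462 -0.7415]
top face..nose x [-44.3807   7.1407] [ 1 10 15 13  3  0  1 11 13 16 11 13  1  1  1  0  1  0  0  0  0  0  0  0
  0  0]
 coupling x [-107.0615  -71.0176  -36.0478] y [-27.8806  -0.5234  26.4978]
scene face..nose x [-45.3573  -2.3897] [ 1 17 17 10  0  0  4 25 19 17 14 19  1  0  0  0  0  0  0  0  0  0  0  0
  0  0]
 coupling x [-101.2276  -73.5853  -38.1215] y [-25.9862   1.4721  26.5861]
```

Call:
arm_command([
  {"gripper": 255, "dx": 0.0045, "dy": 0, "dz": -0.0003, "ax": 0, "ay": 0, "az": 0},
  {"gripper": 255, "dx": 0.0115, "dy": 0, "dz": -0.0002, "ax": 0, "ay": 0, "az": 0},
  {"gripper": 255, "dx": 0.0115, "dy": 0, "dz": 0.0006, "ax": 0, "ay": 0, "az": 0},
  {"gripper": 255, "dx": 0.0115, "dy": 0, "dz": 0.0014, "ax": 0, "ay": 0, "az": 0},
  {"gripper": 255, "dx": 0.0113, "dy": 0, "dz": 0.0022, "ax": 0, "ay": 0, "az": 0},
  {"gripper": 255, "dx": 0.0112, "dy": 0, "dz": 0.003, "ax": 0, "ay": 0, "az": 0},
  {"gripper": 255, "dx": 0.0125, "dy": 0, "dz": 0.0043, "ax": 0, "ay": 0, "az": 0},
  {"gripper": 255, "dx": 0, "dy": 0, "dz": 0, "ax": 0, "ay": 0, "az": 0},
  {"gripper": 255, "dx": 0, "dy": 0, "dz": 0, "ax": 0, "ay": 0, "az": 0},
])

```text
t: 21.65
ee_pos: [0.5969, -0.2528, 0.1929]
orientation: [0.012, 0.933, -0.033, 0.358]
wrist_force: [-2.6, -0.1, 6.4]
grip_width: 0.0252
grip_force: 30.0
```

```bash
python3 k.py | head -2; python3 j.py p6; python3 -c "
import cv2
a=cv2.imread('pics/scene_p6.png');cv2.imwrite('pics/s6.png',cv2.resize(a[170:300,290:420],(600,600),interpolation=cv2.INTER_CUBIC))"
```

```text
t 21.65 lever est 0.022595066046043666 radius 0.16566882724803106 clamp y -0.1597131604506388 F [-2.586  -0.1401  6.4399] 0.025185473043733028 q [-0.786  -0.0104  1.9757  0.7296  0.7213  0.4054]
xaxis [ 0.7413 -0.0522  0.6692] zaxis [ 0.6676 -0.0456 -0.7431]
top face..nose x [-44.2911  28.8046] [ 1  8 14 14  0  0  0  0  8 14 12 15 12  4  0  0  0  0  0  1  0  0  0  1
  0  0]
 coupling x [-106.5503  -71.4796  -37.5116] y [-27.8429   2.3048  25.6898]
scene face..nose x [-45.1096   1.9823] [ 1 16 15 12  1  0  0  0 26 18 17 17 13  2  0  0  0  0  0  0  0  0  0  0
  0  0]
 coupling x [-100.3519  -73.781   -38.2114] y [-25.608    2.0577  27.1207]
```

View pics/s6.png

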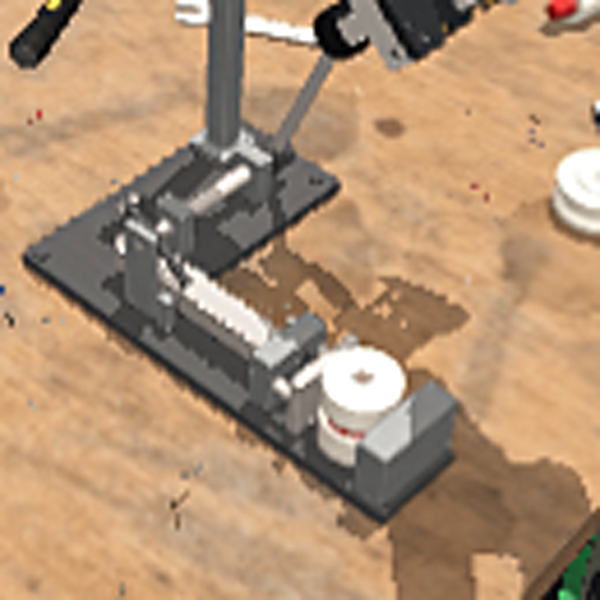

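Call:
arm_command([
  {"gripper": 120, "dx": 0, "dy": 0, "dz": 0, "ax": 0, "ay": 0, "az": 0},
  {"gripper": 0, "dx": 0, "dy": 0, "dz": 0, "ax": 0, "ay": 0, "az": 0},
  {"gripper": 0, "dx": 0, "dy": 0, "dz": 0, "ax": 0, "ay": 0, "az": 0},
  {"gripper": 0, "dx": 0, "dy": 0, "dz": 0, "ax": 0, "ay": 0, "az": 0},
  {"gripper": 0, "dx": 0, "dy": 0, "dz": 0, "ax": 0, "ay": 0, "az": 0},
  {"gripper": 0, "dx": 0, "dy": 0, "dz": -0.02, "ax": 0, "ay": 0, "az": 0},
  {"gripper": 0, "dx": 0, "dy": 0, "dz": -0.03, "ax": 0, "ay": 0, "az": 0},
  {"gripper": 0, "dx": 0, "dy": 0, "dz": -0.03, "ax": 0, "ay": 0, "az": 0},
  {"gripper": 0, "dx": 0, "dy": 0, "dz": -0.03, "ax": 0, "ay": 0, "az": 0},
  {"gripper": 0, "dx": -0.02, "dy": 0, "dz": -0.03, "ax": 0, "ay": 0, "az": 0},
  {"gripper": 0, "dx": 0, "dy": 0, "dz": 0, "ax": 0, "ay": 0, "az": 0},
  {"gripper": 0, "dx": 0, "dy": 0, "dz": 0, "ax": 0, "ay": 0, "az": 0},
])

```text
t: 22.95
ee_pos: [0.489, -0.2463, 0.2842]
orientation: [0.013, 0.933, -0.033, 0.359]
wrist_force: [-0.2, 0.1, -0.8]
grip_width: 0.0943
grip_force: 0.0
```

```bash
python3 j.py p7; python3 - <<'E'
from h import *
np.set_printoptions(precision=4,suppress=True)
# wrist view: jaw, face, lever in clamp frame
c=camera('wrist'); cv2.imwrite('pics/w7.png',c['color'])
v,u=np.mgrid[0:300,0:640]; A=pts(c,np.c_[u.ravel(),v.ravel()])
a=np.deg2rad(-4); Rm=np.array([[np.cos(a),-np.sin(a)],[np.sin(a),np.cos(a)]])
C=(A[:,:2]-[.5171,-.0871])@Rm*1000; z=A[:,2]
m=(z>.060)&(z<.0695)&(C[:,0]>-46)&(C[:,0]<55)&(abs(C[:,1])<30); print('wrist face/nose',np.histogram(C[m][:,0],np.arange(-50,30,2))[0])
k=(abs(C[:,1]+160)<20)&(z>.13)&(z<.25)&(C[:,0]<125); P=C[k]; print('knob',np.percentile(np.c_[P,z[k]*1000],[1,50,99],axis=0))
for l in ['oil_bottle','roller','spray_can']: print(l,[np.round(d['uv']) for d in recognise('scene',l)[:3]])
E
```

```text
top face..nose x [-46.5568  25.7103] [ 2 13 15 13  0  0  0  0  9 15 14 13 11  2  0  0  0  1  0  1  1  0  0  0
  0  0]
 coupling x [-108.4816  -71.2236  -35.6008] y [-31.0502  -0.5321  25.8428]
scene face..nose x [-45.6934   2.8375] [ 0 16 13 12  0  0  0  3 26 16 21 16 13  3  0  0  0  0  0  1  0  0  0  0
  0  0]
 coupling x [-98.8101 -72.2784 -38.0511] y [-25.1836   1.0917  27.0017]
wrist face/nose [0 0 0 0 0 0 0 0 0 0 0 0 0 0 0 0 0 0 0 0 0 0 0 0 0 0 0 0 0 0 0 0 0 0 0 0 0
 0 0]
knob [[  72.5258 -170.8885  185.8161]
 [  81.7946 -158.0906  207.9986]
 [ 105.4205 -145.3906  212.8995]]
oil_bottle [array([276., 331.])]
roller [array([418., 211.])]
spray_can [array([255., 256.]), array([218., 238.]), array([237., 282.])]
```

View pics/w7.png

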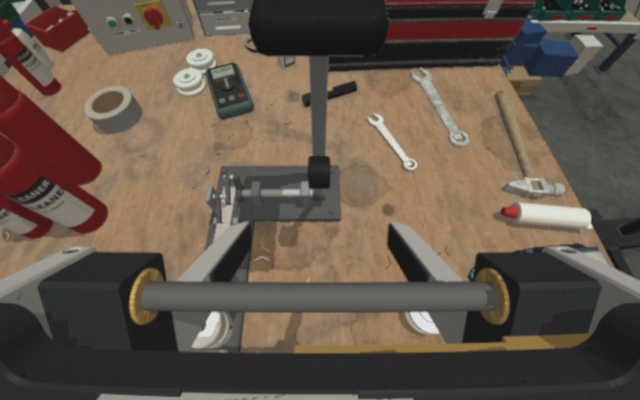

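```bash
python3 - <<'E'
from h import *
import glob
a=np.deg2rad(-4); Rm=np.array([[np.cos(a),-np.sin(a)],[np.sin(a),np.cos(a)]])
for i in range(4):
    for n,o in [('scene',[.5155,-.0871]),('top',[.5185,-.0871])]:
        c=camera(n); v,u=np.mgrid[100:330,200:440]; A=pts(c,np.c_[u.ravel(),v.ravel()])
        C=(A[:,:2]-o)@Rm*1000; z=A[:,2]; m=(z>.060)&(z<.0695)&(C[:,0]>-48)&(C[:,0]<12)&(abs(C[:,1])<29)
        x=C[m][:,0]; f=x[x<-28]; q=x[x>-24]; print(n,'face mid',round(np.median(f),1),'nose mid',round(np.median(q),1),'mean',round(q.mean(),1),'state t',state()['t'])
E
```

```text
scene face mid -40.6 nose mid -9.7 mean -8.9 state t 23.3
top face mid -38.4 nose mid -7.2 mean -7.3 state t 23.35
scene face mid -40.5 nose mid -10.0 mean -9.1 state t 23.4
top face mid -39.7 nose mid -7.3 mean -7.1 state t 23.45
scene face mid -40.2 nose mid -9.3 mean -9.2 state t 23.5
top face mid -38.9 nose mid -5.3 mean -6.1 state t 23.55
scene face mid -40.2 nose mid -9.4 mean -9.0 state t 23.6
top face mid -40.3 nose mid -6.3 mean -6.3 state t 23.65
```

```bash
python3 -c "
from plant import job_done; print(job_done())"
```

```text
the job is handed in; nothing more can be done
None
```

I handed the job in at about 24 s. The coupling stands upright against the fixed jaw after four full lever strokes, with the spring squeezed about 9 mm by camera: below the 13 mm target but inside 5 to 20 mm, and a fifth stroke would have given about 18 mm. The lever is back up and released, and the bottle, can and roller were still in place in the last images.

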